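Put the rolling pin's thickness rings on their stand

TASK

Put the rolling pin's three wooden thickness rings away on the post of their stand, in order of size with the widest at the bottom and the smallest on top, lowering each one all the way down until it lies flat rather than letting it drop. Then swing the keeper bar fully over, to its stop above the post, so that the rings cannot come off. Leave the mug, the glass and the salt pot where they stand.

Things in the scene. Friction and masses are not known exactly. Their poses are not given: they have to be found in the camera images.
- large_ring_mid (a point): centre (half-way up, on the hole axis, z) of the large thickness ring: a flat pale wooden ring, 70 mm outside diameter, 16 mm thick, 24 mm hole, about 60 g, lying flat on the worktop. The three rings differ only in outside diameter (70, 60, 50 mm) and may lie in any order. Grasp across the outside diameter
- medium_ring_mid (a point): centre (half-way up, on the hole axis, z) of the medium thickness ring: a flat pale wooden ring, 60 mm outside diameter, 16 mm thick, 24 mm hole, about 60 g, lying flat on the worktop. The three rings differ only in outside diameter (70, 60, 50 mm) and may lie in any order. Grasp across the outside diameter
- small_ring_mid (a point): centre (half-way up, on the hole axis, z) of the small thickness ring: a flat pale wooden ring, 50 mm outside diameter, 16 mm thick, 24 mm hole, about 60 g, lying flat on the worktop. The three rings differ only in outside diameter (70, 60, 50 mm) and may lie in any order. Grasp across the outside diameter
- post_foot (a point): fixed ring stand: foot of its steel post, on its axis, on top of the dark wooden base (12 mm thick, 110 mm wide in y, from 57 mm in front, -x, to 118 mm behind the post). Post 20 mm diameter, top 56 mm above this point, last 10 mm tapering to 11 mm. A pillar (18 mm) 78 mm behind it, at +x, carries the keeper bar. Best close fingers along y. Three stacked rings are 48 mm high
- pillar_top (a point): top of the pillar, on the hinge axis (upright) of the keeper bar, 66 mm above the worktop
- keeper_pin (a point): point 100 mm above the worktop on the upright round wooden pin (14 mm diameter, 80 to 114 mm up) at the free end of the keeper bar, 78 mm from the hinge axis; grasp it here. It turns with the bar. The steel bar is 14 mm wide, with a 24 mm eye under the pin, 72 to 80 mm above the worktop, so it passes 4 mm over the post
- keeper (a joint): angle of the keeper bar about its upright hinge: 0 parked out on the stand's right (-y) side, pointing slightly backwards; 1.9 at its stop, pointing at the post with the pin exactly above the post. Seen from above it closes clockwise. Light friction (0.04 N m) holds it where it is left. Starts between 0 and 0.3
- mug: small cream mug, 59x83x55 mm, standing in front of the rings; origin under its centre. Not to be disturbed
- egg_glass: small clear glass, 49 mm wide, 61 mm tall, standing behind the rings; origin under its centre. Not to be disturbed
- salt_pot: pot with a conical lid, 68 mm wide, 72 mm tall, standing behind the rings; origin under its centre. Not to be disturbed
Mind the look-alikes: they are no part of the job. Leave any blue or green look-alike of the part that bears large_ring_mid alone.

How it is judged (in metres and radians):
On the way, in this order (a step that is already met when the one before it is completed fails the run):
1. large ring threaded on the post and lying flat on the base (horizontal distance between large_ring_mid and post_foot below 0.0045 m and height (world z) of large_ring_mid between 0.016 and 0.024 m and angle between the z axis of large_ring_mid and the z axis of post_foot, either way round below 0.08 rad), for 0.2 s.
2. medium ring threaded on the post and lying flat on the large ring (horizontal distance between medium_ring_mid and post_foot below 0.0045 m and height (world z) of medium_ring_mid between 0.032 and 0.04 m and angle between the z axis of medium_ring_mid and the z axis of post_foot, either way round below 0.08 rad), for 0.2 s.
3. small ring threaded on the post and lying flat on the medium ring (horizontal distance between small_ring_mid and post_foot below 0.0045 m and height (world z) of small_ring_mid between 0.048 and 0.056 m and angle between the z axis of small_ring_mid and the z axis of post_foot, either way round below 0.08 rad), for 0.2 s.
4. keeper bar swung over the post (value of joint keeper above 1.8 rad), for 0.2 s.
At the end, for the whole second after the job is handed in: All three rings are on the post: large at the bottom on the base, medium on it, small on top, each centre within 4.5 mm of the post's axis and within 4 mm of its seated height, flat within 0.08 rad; the keeper bar is at its stop (over 1.8 of 1.9 rad) (all of step 1 and all of step 2 and all of step 3 and value of joint keeper above 1.8 rad); the robot touches nothing.
It fails at once if a ring dropped down the post (over 0.6 m/s, a free fall of about 2 cm) ((horizontal distance between large_ring_mid and post_foot below 0.006 m and height (world z) of large_ring_mid below 0.085 m and linear speed of large_ring above 0.6 m/s) or (horizontal distance between medium_ring_mid and post_foot below 0.006 m and height (world z) of medium_ring_mid below 0.085 m and linear speed of medium_ring above 0.6 m/s) or (horizontal distance between small_ring_mid and post_foot below 0.006 m and height (world z) of small_ring_mid below 0.085 m and linear speed of small_ring above 0.6 m/s)).
It fails at once if mug, glass or salt pot moved by more than 30 mm (distance of any of mug, egg_glass, salt_pot from where it was at the start of the episode above 0.03 m).
It also fails if it takes over 72 s, if anything falls off the work surface, if the arm or the gripper's body presses on something with over 40 N, if the wrist force passes 120 N, or if a joint passes its speed limit or range.

ROBOT

A 6-joint arm with a two-finger parallel gripper is mounted at the origin on a cart in front of the work surface, level with it; the furniture and walls round the work are solid. World frame = base frame: x ahead of the robot, y to its left, z up, the work surface at z = 0. Lengths are in m, angles in degrees, forces in N, time in s.
With the tool pointing down it reaches from about 0.325 to 0.775 m from the base axis. Payload 5.5 kg.
Tool frame: the origin (TCP) lies at the centre of the arm's flange, where the gripper is bolted on; the fingertips stand 182 mm ahead of it and the grasp point (between the pads) lies 163 mm ahead of it; z points along the fingers, y is the line along which they close (so a half turn about z gives the same grasp; the last joint's range is limited). The gripper opens to 88 mm and grips with 3 to 60 N. Pads are 20 mm wide; open, the fingers measure 115 mm over their backs; the gripper's body (75 mm by 178 mm) begins 61 mm behind the grasp point.
Start: joints at [-71.545, 5.22, 70.514, -0, 104.267, -3.249], TCP at [0.222, -0.557, 0.405] pointing down, gripper open.
Joint ranges: [-164.24, 164.24], [-49.07, 125.15], [9.68, 141.18], [-86.29, 266.29], [3.28, 154.24], [-151.56, 151.56]. Speed limits (degrees/s): [147.25, 147.25, 172.46, 180, 180, 180].

INTERFACE

Orientations are given as [roll, pitch, yaw] about the fixed x, y, z axes, in that order (R = Rz(yaw) Ry(pitch) Rx(roll)).
In Python, from station import r gives the robot as it stands. The module is installed in compiled form; this text tells all that it offers. Calls block until the motion is done:
- r.reach(position, orientation): joint-space move of the TCP to a pose.
- r.servo_line(position, rotation=None, speed=0.15): straight line of the TCP; rotation=None keeps the orientation; speed is the mean speed in m/s.
- r.move_joints(angles): joint-space move.
- r.let_go() and r.grab(squeeze=None): open the fingers fully, or close them until they stop; squeeze is the grip in N (None keeps the last).
- r.wait(seconds).
- r.inverse_kinematics(position, orientation): joint angles nearest the present ones, or None.
- r.sense(): the state.
- r.snapshot(name): name is "scene" or "top" or "wrist"; returns a dict with "frame" (400x640x3 uint8, red, green, blue), "fx", "fy", "cx", "cy" (pixels), "dist_coeffs" ([k1, k2, p1, p2, k3] as OpenCV has them; the pictures are not rectified), "R" (3x3) and "t" (3): a world point X has camera coordinates R X + t. Camera axes: x right, y down, z forward; pixel columns grow to the right and rows downward; lengths in m; the calibration is good to about 2 mm. A picture is of the moment at which its call begins. There is no depth.
A pose or a line that the arm cannot do raises r.IKError and nothing moves.
- r.hand_in(): hands the job in; it is judged then, once.
The state is a dict: "clock": time; "joints": joint angles; "joint_vel": joint speeds; "joint_torque": joint torques, N m; "tcp_pos": TCP position; "orientation": TCP orientation; "contact_force": force on the tool from outside, world axes, zero at the start; "torque": the same for the moment, N m; "opening": finger opening in m; "gripper_force": force on a finger pad.
Only numpy, scipy, OpenCV 4.12 (cv2) and the standard library are available. Lean on these libraries where they do the work, as an engineer would, in place of code of your own. Each camera call takes 0.05 s, during which the arm holds its last target. There are 200 camera calls.

## Working session

There is one attempt and no reset: what is moved stays moved. The work goes in short steps, each a Python script; the robot and the scene stay as the last script left them, time stands still between calls to the robot, and variables do not carry over. Pictures are saved under pics/ and viewed, at most 10 in all, crops included, and the job is handed in when it is done.

```bash
mkdir -p pics
cat > h.py <<'E'
from station import r
import numpy as np, cv2
def snap(n,f=None):
    s=r.snapshot(n); s={k:(np.array(v) if not isinstance(v,np.ndarray) else v) for k,v in s.items()}
    s['K']=np.array([[s['fx'],0,s['cx']],[0,s['fy'],s['cy']],[0,0,1]],float)
    if f: cv2.imwrite('pics/'+f,cv2.cvtColor(s['frame'],cv2.COLOR_RGB2BGR)); 
    return s
def ray(s,uv,z):
    p=cv2.undistortPoints(np.array(uv,float).reshape(-1,1,2),s['K'],s['dist_coeffs'].astype(float))[:,0]
    d=np.c_[p,np.ones(len(p))]@s['R']; c=-s['R'].T@s['t']
    return c+d*((z-c[2])/d[:,2])[:,None]
def proj(s,X):
    return cv2.projectPoints(np.array(X,float).reshape(-1,3),cv2.Rodrigues(s['R'].astype(float))[0],s['t'].astype(float),s['K'],s['dist_coeffs'].astype(float))[0][:,0]
E
python3 - <<'E'
from h import *
import pickle
a=[snap(n,n+'0.png') for n in('scene','top')]
pickle.dump(a,open('s0.pkl','wb'))
for s in a: print(-s['R'].T@s['t'],s['R'][2])
print(r.sense())
E
```

```text
[-0.0917637   0.54684499  1.12405132] [ 0.47073067 -0.44529145 -0.76166145]
[ 0.36403139 -0.06930904  1.18565271] [ 0.16678832 -0.01986502 -0.98579259]
{'clock': 0.1, 'joints': array([-7.15442636e+01,  5.25700898e+00,  7.05747865e+01, -1.20152449e-03,
        1.04267438e+02, -3.24978363e+00]), 'joint_vel': array([ 0.03612687, -0.18068502, -0.20059614,  0.01638461,  0.04086574,
       -0.05884139]), 'joint_torque': array([ 2.71721612e-03, -4.47858918e+01, -4.07568276e+01,  7.01501942e-02,
        2.84106005e-02, -1.06164457e-04]), 'tcp_pos': array([ 0.22189951, -0.55750452,  0.40364025]), 'orientation': array([-1.79900860e+02, -4.46233234e-03,  2.17052211e+01]), 'contact_force': array([-0.70674031, -0.58635334, -0.65876367]), 'torque': array([-0.00072905, -0.01358004, -0.00445893]), 'gripper_force': 0.0, 'opening': 0.08801601180245178}
```

View pics/top0.png

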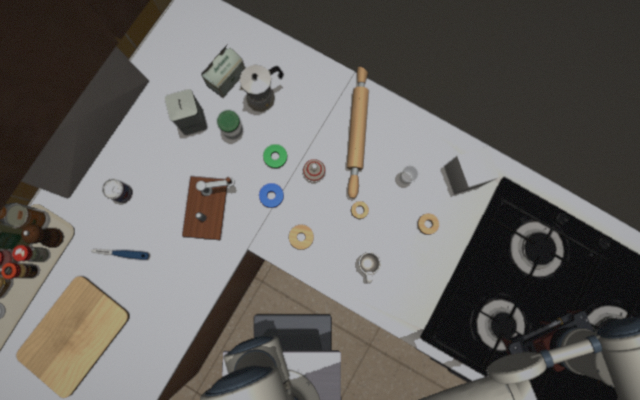

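View pics/scene0.png

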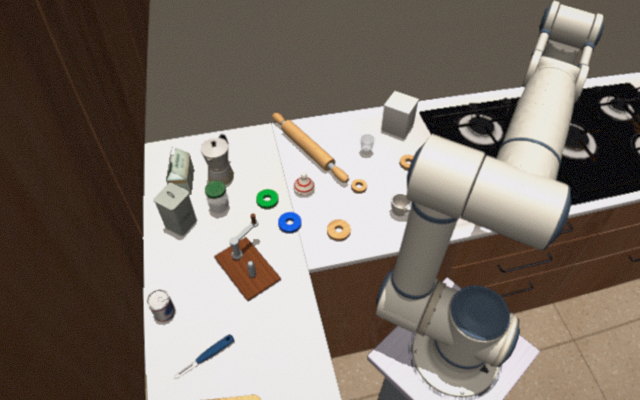

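Top view: pale rings at (301,237), the largest, (428,224) and (360,210). The look-alikes are the blue ring (271,195) and the green ring (275,156), neither of which I want. The stand base is at (205,208), the post at (201,217), the pillar at (203,186), and the keeper pin near (229,182). Next I'll measure the rings and stand and take a close crop.

Run:
```python
from h import *
import pickle
a=pickle.load(open('s0.pkl','rb')); s=a[1]; f=s['frame']
hsv=cv2.cvtColor(f,cv2.COLOR_RGB2HSV)
print(s['K'],s['dist_coeffs'])
def blobs(m,z,box,mina):
    n,l,st,c=cv2.connectedComponentsWithStats(m)
    for i in range(1,n):
        if st[i,4]<mina or not(box[0]<c[i,0]<box[2] and box[1]<c[i,1]<box[3]): continue
        cn=max(cv2.findContours((l==i).astype(np.uint8),0,cv2.CHAIN_APPROX_NONE)[0],key=cv2.contourArea)
        P=ray(s,cn[:,0],z)[:,:2]
        (cx,cy),R=cv2.minEnclosingCircle(P.astype(np.float32)); print(c[i].round(1),st[i],'c',np.round([cx,cy],4),'R',round(R,4),'rect',[np.round(v,4) for v in cv2.minAreaRect(P.astype(np.float32))])
print('rings');blobs(cv2.inRange(hsv,(8,70,90),(25,255,255)),.012,(280,195,450,260),30)
print('base');blobs(cv2.inRange(hsv,(0,90,30),(14,255,160)),.012,(150,150,260,260),100)
x=cv2.resize(f[145:265,170:310],None,fx=5,fy=5,interpolation=2); cv2.imwrite('pics/c1.png',x[...,::-1])
```

```text
[[422.84690983   0.         316.53682289]
 [  0.         422.84690983 200.63882845]
 [  0.           0.           1.        ]] [-0.05728096  0.          0.          0.          0.        ]
rings
[359.2 209.6] [351 202  17  17 155] c [ 0.5376 -0.2128] R 0.0239 rect [array([ 0.5373, -0.2132]), array([0.0437, 0.0466]), np.float64(44.7568)]
[427.8 223.6] [418 214  21  20 271] c [ 0.4986 -0.4066] R 0.0293 rect [array([ 0.499 , -0.4071]), array([0.0538, 0.0575]), np.float64(0.0695)]
[300.7 236.5] [289 225  24  24 389] c [ 0.4615 -0.0487] R 0.0336 rect [array([ 0.4616, -0.0486]), array([0.0639, 0.0638]), np.float64(0.1929)]
base
[204.2 211.4] [ 183  177   43   62 1803] c [0.5422 0.2211] R 0.0967 rect [array([0.5417, 0.2205]), array([0.1038, 0.1687]), np.float64(85.1233)]
```

View pics/c1.png

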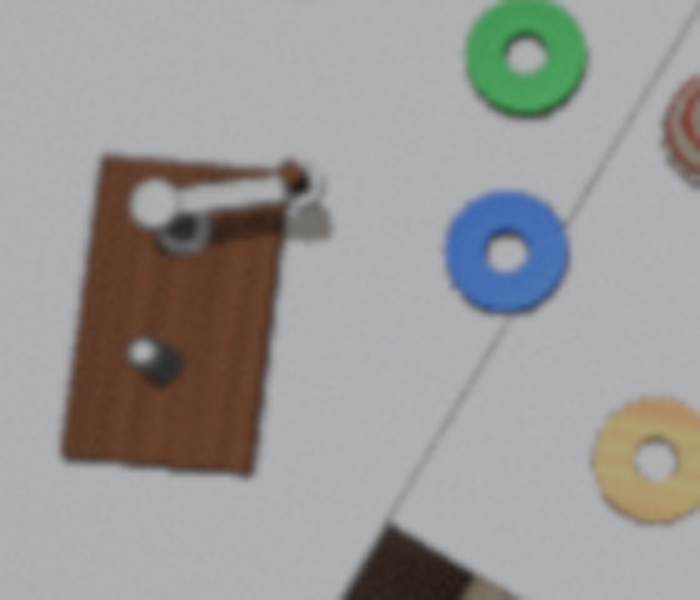

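The crop at (655,460) confirms a pale wooden ring with a hole. Blue (507,253) and green (526,55) are the look-alikes. The post top is at crop (143,350) and the keeper's free end at (293,177). Next I'll look from near with the wrist camera, over L and then over the post.

Run:
```python
from h import *
import pickle
s=pickle.load(open('s0.pkl','rb'))[1]
u=lambda x,y:(170+(x+.5)/5-.5,145+(y+.5)/5-.5)
print('post',ray(s,[u(143,350)],.068),'hub',ray(s,[u(153,203)],.08),'pin',ray(s,[u(290,170)],.114))
r.reach([.4615,-.0487,.40],[180,0,175.1]); print(r.sense()['clock'],r.sense()['joints'].round(1))
w1=snap('wrist','w1.png')
r.reach([.5113,.2231,.42],[180,0,175.1]); print(r.sense()['clock'],r.sense()['joints'].round(1))
w2=snap('wrist','w2.png'); 
pickle.dump([w1,w2],open('w.pkl','wb'))
c=-w2['R'].T@w2['t']; print(c,w2['R'][2],w2['K'][0,0],r.sense()['tcp_pos'])
cv2.imwrite('pics/w12.png',cv2.resize(np.hstack([w1['frame'],w2['frame']])[...,::-1],None,fx=.625,fy=.625))
```

```text
post [[0.51380334 0.22331949 0.068     ]] hub [[0.59124574 0.21864985 0.08      ]] pin [[0.60204333 0.1395358  0.114     ]]
2.125 [-10.3 -15.8  90.7  -0.  105.1 -95.3]
3.25 [ 20.   -1.1  75.4  -0.  105.7 -65.1]
[0.440062   0.22769412 0.40038721] [ 0.25827586 -0.02483842 -0.96575185] 305.7950922584734 [0.51157739 0.22179451 0.42006911]
```

View pics/w12.png

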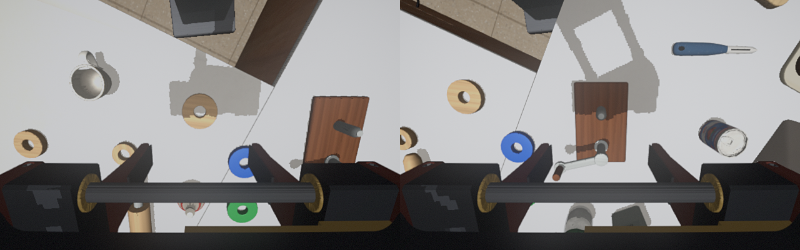

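The wrist image is oriented with up = -x. On the left, ring L is at about (320,178) full-res. On the right, the post is at about (323,175) and the pillar hub at (320,255). Next I'll refine these numbers.

Run:
```python
from h import *
import pickle
for k,s in enumerate(pickle.load(open('w.pkl','rb'))):
    f=s['frame']; hsv=cv2.cvtColor(f,cv2.COLOR_RGB2HSV)
    for nm,lo,hi,z in(('ring',(8,70,90),(25,255,255),.012),('base',(0,90,20),(12,255,170),.012)):
        m=cv2.inRange(hsv,lo,hi); m[260:]=0
        if nm=='ring': m[:100,350:]=0
        n,l,st,c=cv2.connectedComponentsWithStats(m)
        for i in range(1,n):
            if st[i,4]<400: continue
            cn=max(cv2.findContours((l==i).astype(np.uint8),0,cv2.CHAIN_APPROX_NONE)[0],key=cv2.contourArea)
            P=ray(s,cn[:,0],z)[:,:2].astype(np.float32)
            o,R=cv2.minEnclosingCircle(P); print(k,nm,c[i].round(),st[i,4],'c',np.round(o,4),round(R,4),cv2.minAreaRect(P))
    if k==1:
        cv2.imwrite('pics/c2.png',cv2.resize(f[130:280,240:400],None,fx=5,fy=4,interpolation=2)[...,::-1][:600])
```

```text
0 ring [319. 176.] 1940 c [ 0.4595 -0.0515] 0.0346 ((0.45953720808029175, -0.051833800971508026), (0.06635114550590515, 0.06825488805770874), 85.02257537841797)
0 ring [536. 204.] 7536 c [0.524  0.2194] 0.0862 ((0.5233113765716553, 0.21906235814094543), (0.10724304616451263, 0.13727320730686188), 85.1036148071289)
0 ring [ 45. 231.] 1281 c [ 0.4979 -0.4134] 0.0302 ((0.4984242022037506, -0.4131026268005371), (0.05798828601837158, 0.05948339402675629), 34.00690460205078)
0 ring [195. 243.] 508 c [ 0.5363 -0.2177] 0.0245 ((0.5319597721099854, -0.22049953043460846), (0.03584370017051697, 0.04869214817881584), 33.607601165771484)
0 base [442.  24.] 1612 c [0.3094 0.0981] 0.0544 ((0.2996157109737396, 0.09073109924793243), (0.0458696186542511, 0.10708975046873093), 37.08127212524414)
0 base [536. 205.] 7753 c [0.5241 0.2196] 0.086 ((0.5230016708374023, 0.21861524879932404), (0.10843129456043243, 0.13725927472114563), 84.80858612060547)
1 ring [103. 154.] 2048 c [ 0.4598 -0.0538] 0.0354 ((0.4594164192676544, -0.05373330041766167), (0.07017944753170013, 0.06733953207731247), 84.96292114257812)
1 ring [320. 211.] 5300 c [0.5425 0.2219] 0.0965 ((0.5417200326919556, 0.2194441258907318), (0.10640493780374527, 0.16787540912628174), 84.9326400756836)
1 base [68. 34.] 1796 c [ 0.3144 -0.0533] 0.0822 ((0.3187255263328552, -0.055772870779037476), (0.1637963056564331, 0.02283000759780407), 59.94990921020508)
1 base [327. 201.] 5872 c [0.5464 0.2394] 0.0858 ((0.5422511696815491, 0.21935111284255981), (0.10595899075269699, 0.1667308509349823), 84.83109283447266)
```

View pics/c2.png

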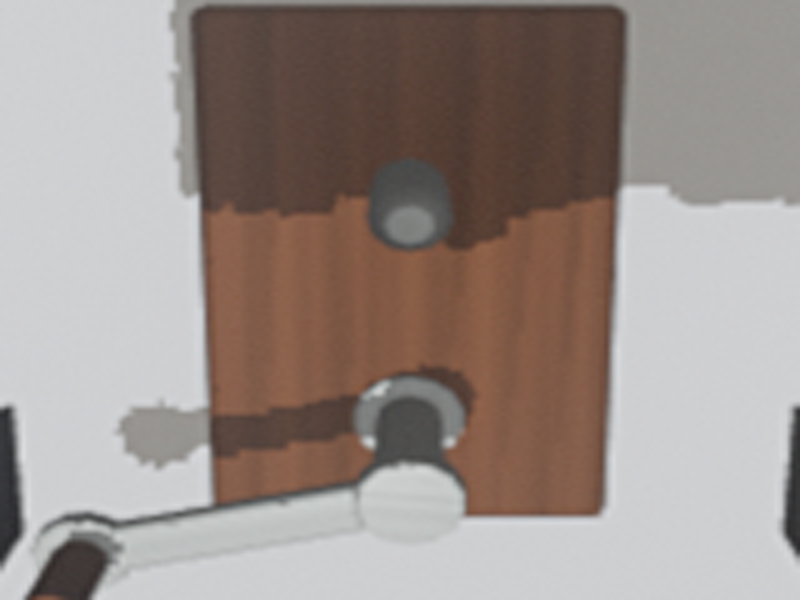

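The crop shows the post top disc at (410,224), the hub at (412,503) and the pin base at (80,545). Next I'll compute the post position and pick up the large ring, centring it with two squeezes at right angles.

```bash
cat >> h.py <<'E'
def D(y): return [180,0,y]
def pick(x,y,ya=85.1,yb=175.1):
    r.reach([x,y,.245],D(ya)); r.servo_line([x,y,.186],speed=.12); r.grab(8); a=r.sense()['opening']
    r.let_go(); r.servo_line([x,y,.207],speed=.15)
    r.reach([x,y,.207],D(yb)); r.servo_line([x,y,.186],speed=.12); r.wait(.15); r.grab(25)
    s=r.sense(); print('open',round(a,4),round(s['opening'],4),s['gripper_force'],s['tcp_pos'].round(4),s['clock'])
E
python3 - <<'E'
from h import *
import pickle
s=pickle.load(open('w.pkl','rb'))[1]
print(ray(s,[(321.6,185.6)],.068),ray(s,[(322,255.4)],.08), ray(s,[(239.5+80/5,129.5+545/4)],.08))
print('base edges at post row',ray(s,[(239.5+207/5,186),(239.5+614/5,186)],.012))
r.let_go()
pick(.460,-.051)
r.servo_line([.460,-.051,.30],speed=.25)
s=r.sense();print(s['opening'],s['tcp_pos'],s['clock'],s['contact_force'])
E
```

```text
[[0.51135627 0.22231411 0.068     ]] [[0.58978615 0.21600189 0.08      ]] [[0.59619052 0.13853937 0.08      ]]
base edges at post row [[0.51932539 0.16870485 0.012     ]
 [0.52845429 0.2739893  0.012     ]]
open 0.0698 0.0693 25.000346736051142 [ 0.4601 -0.051   0.1864] 8.9333
0.0692953368716786 [ 0.45982375 -0.05098546  0.29863304] 9.5417 [-0.7111078  -0.3732144  -1.10719838]
```

```bash
cat >> h.py <<'E'
P=np.array([.5114,.2222])
def lower(p,z0,z1,yaw=175.1,gain=.00015):
    """guarded descent: correct sideways by the contact force; returns reached z"""
    p=np.array(p,float); r.servo_line([*p,z0],speed=.15); r.wait(.2)
    f0=r.sense()['contact_force'].copy(); z=z0; log=[]
    while z>z1+1e-6:
        z=max(z-.006,z1); r.servo_line([*p,z],speed=.05); s=r.sense(); f=s['contact_force']-f0
        log.append((round(z,4),*f.round(1)))
        if abs(f[2])>20 or np.hypot(*f[:2])>25: print('STOP'); break
        p+=np.clip(gain*f[:2],-.0008,.0008)
    print(log); print('p',p,'tcp',s['tcp_pos'].round(4),s['clock']); return p,z
E
python3 - <<'E'
from h import *
r.reach([*P,.29],D(175.1))
lower(P,.262,.1990)
E
```

```text
[(0.256, np.float64(1.2), np.float64(-0.5), np.float64(0.2)), (0.25, np.float64(0.9), np.float64(-1.1), np.float64(-0.5)), (0.244, np.float64(0.7), np.float64(-1.3), np.float64(-0.1)), (0.238, np.float64(0.5), np.float64(-1.6), np.float64(0.1)), (0.232, np.float64(0.8), np.float64(-0.5), np.float64(0.4)), (0.226, np.float64(1.2), np.float64(-0.2), np.float64(-0.4)), (0.22, np.float64(0.9), np.float64(-0.7), np.float64(0.3)), (0.214, np.float64(1.2), np.float64(0.8), np.float64(-0.5)), (0.208, np.float64(1.5), np.float64(0.0), np.float64(-0.9)), (0.202, np.float64(0.7), np.float64(-0.6), np.float64(-0.8)), (0.199, np.float64(0.6), np.float64(1.8), np.float64(-0.9))]
p [0.51292411 0.22163925] tcp [0.5128 0.2214 0.1988] 14.0667
```

```bash
sed -i 's/        p+=np.clip/        if np.hypot(*f[:2])>3: p+=np.clip/' h.py
python3 - <<'E'
from h import *
p=r.sense()['tcp_pos'][:2]
r.servo_line([.5124,.2217,.1978],speed=.03); s=r.sense(); print(s['contact_force'],s['tcp_pos'])
r.let_go(); r.servo_line([.5124,.2217,.30],speed=.25); 
w=snap('wrist'); cv2.imwrite('pics/w3.png',w['frame'][100:300,160:480,::-1]); print(r.sense()['clock'])
pick(.498,-.410)
r.servo_line([.498,-.410,.29],speed=.25); print(r.sense()['opening'],r.sense()['clock'])
E
```

```text
[-1.15744922 -0.18173732  3.12857768] [0.51255448 0.22158663 0.19841184]
15.4333
open 0.0596 0.0596 25.00012082979083 [ 0.498  -0.41    0.1862] 22.2583
0.05969559787576601 22.825
```

View pics/w3.png

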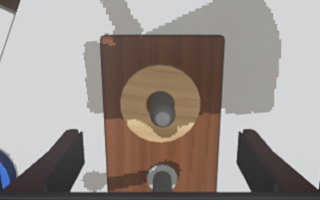

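The picture shows the large ring flat on the base around the post, centred at about (160,103) in the crop. Next come the medium and small rings.

Run:
```python
from h import *
P=np.array([.512,.2219])
r.servo_line([.498,-.410,.32],speed=.25)
r.reach([*P,.32],D(175.1))
p,z=lower(P,.266,.2150)
r.servo_line([*p,.2138],speed=.03); s=r.sense(); print(s['contact_force'],s['tcp_pos'])
r.let_go(); r.servo_line([*p,.32],speed=.25)
w=snap('wrist'); cv2.imwrite('pics/w4.png',w['frame'][100:300,160:480,::-1]); print(r.sense()['clock'])
pick(.536,-.216)
r.servo_line([.536,-.216,.32],speed=.25); print(r.sense()['opening'],r.sense()['clock'])
```

```text
[(0.26, np.float64(0.4), np.float64(-0.2), np.float64(-1.0)), (0.254, np.float64(1.1), np.float64(-0.2), np.float64(-0.2)), (0.248, np.float64(0.4), np.float64(-1.2), np.float64(-0.6)), (0.242, np.float64(0.3), np.float64(0.3), np.float64(-0.9)), (0.236, np.float64(0.3), np.float64(-0.8), np.float64(-0.4)), (0.23, np.float64(0.9), np.float64(1.1), np.float64(-1.0)), (0.224, np.float64(0.3), np.float64(0.0), np.float64(-0.4)), (0.218, np.float64(0.6), np.float64(-0.2), np.float64(-0.4)), (0.215, np.float64(1.1), np.float64(-0.1), np.float64(-0.6))]
p [0.512  0.2219] tcp [0.5119 0.2219 0.2148] 28.4417
[-0.05641024 -1.1883154   1.1494109 ] [0.5120992  0.22194302 0.21418649]
29.95
open 0.05 0.0496 25.000019017606974 [ 0.536 -0.216  0.186] 36.5083
0.04966950149805582 37.1917
```

View pics/w4.png

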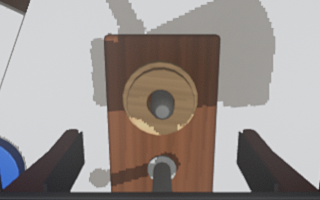

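Medium ring is flat on the large ring, post through it at about (160,100). Next: seat the small ring, then grasp the keeper pin.

Run:
```python
from h import *
P=np.array([.512,.2219])
r.reach([*P,.32],D(175.1))
p,z=lower(P,.270,.2310)
r.servo_line([*p,.2295],speed=.03); s=r.sense(); print(s['contact_force'],s['tcp_pos'])
r.let_go(); r.servo_line([*p,.36],speed=.25)
w=snap('wrist'); cv2.imwrite('pics/w5.png',w['frame'][100:300,160:480,::-1]); print(r.sense()['clock'])
r.reach([.597,.1375,.36],D(94.8)); print(r.sense()['joints'].round(), r.sense()['clock'])
w=snap('wrist'); t=snap('top')
cv2.imwrite('pics/w6.png',np.hstack([cv2.imread('pics/w5.png'),cv2.resize(t['frame'][155:255,140:300,::-1],(320,200))]))
```

```text
[(0.264, np.float64(-0.6), np.float64(1.2), np.float64(-1.2)), (0.258, np.float64(-1.1), np.float64(-0.1), np.float64(-1.2)), (0.252, np.float64(0.1), np.float64(-0.2), np.float64(-0.6)), (0.246, np.float64(-0.5), np.float64(-0.2), np.float64(-0.7)), (0.24, np.float64(0.3), np.float64(0.5), np.float64(-0.3)), (0.234, np.float64(-0.4), np.float64(0.2), np.float64(-1.0)), (0.231, np.float64(-0.6), np.float64(0.7), np.float64(0.5))]
p [0.512  0.2219] tcp [0.512  0.2219 0.2308] 41.3333
[-0.56139355  0.3665661   1.99914825] [0.51210293 0.22193688 0.2300317 ]
43.0667
[ 10.   7.  73.   0. 100.   5.] 44.1917
```

View pics/w6.png

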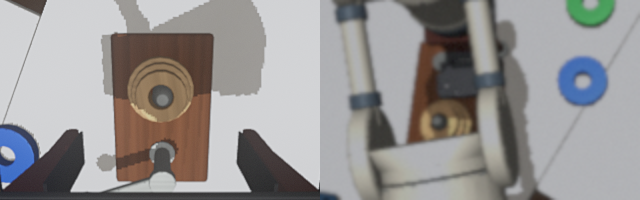

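All three rings are stacked, with the post top at (160,98) on the left. Now the keeper.

Run:
```python
from h import *
P=np.array([.512,.2219]); H=P+.078*np.array([np.cos(np.radians(-5)),np.sin(np.radians(-5))])
r.servo_line([.597,.1375,.268],speed=.12); s=r.sense(); print(s['contact_force'],s['tcp_pos'])
r.grab(8); s=r.sense(); print(s['opening'],s['gripper_force'],s['contact_force'],s['clock'])
if .011<s['opening']<.018:
    for a in np.r_[np.arange(-94,-184,-8),-182,-185.5]:
        t=np.radians(a); r.servo_line([*(H+.078*np.array([np.cos(t),np.sin(t)])),.268],D(a+180),speed=.09)
        s=r.sense(); f=s['contact_force']; print(a,f.round(1),round(s['opening'],4))
        if np.linalg.norm(f)>30: print('STOP'); break
print(s['tcp_pos'],s['joints'].round(),s['clock'])
```

```text
[ 0.10699229 -0.40682709  0.82901375] [0.59723344 0.13755531 0.26912746]
0.013948223652016381 7.99993023276329 [ 1.52703244 -0.7553944  -0.48441897] 46.3333
-94.0 [0.6 0.1 0.7] 0.0137
-102.0 [ 0.5 -0.8 -0.3] 0.0136
-110.0 [-1.8 -1.   0.1] 0.0137
-118.0 [-0.5 -0.6  0.9] 0.0139
-126.0 [-1.5 -0.7  1.6] 0.0139
-134.0 [-1.8 -0.5  1.2] 0.0134
-142.0 [-0.8 -1.3  0.3] 0.0134
-150.0 [-2.5 -1.9  2.3] 0.0136
-158.0 [-3.6 -2.7  2.3] 0.0137
-166.0 [-4.5 -1.5  3. ] 0.0136
-174.0 [-4.6 -0.7  3.2] 0.0135
-182.0 [-5.5 -0.   3.4] 0.0137
-182.0 [-4.8  0.7  3.3] 0.0138
-185.5 [-6.5 -0.2  3.2] 0.0138
[0.51193136 0.22264459 0.26791475] [ 20.  -0.  90.   0.  90. 115.] 50.3417
```

Run:
```python
from h import *
r.let_go(); p=r.sense()['tcp_pos']; r.servo_line([p[0],p[1],.40],speed=.2)
r.reach([.45,-.15,.42],D(85)); r.wait(.2)
t=snap('top'); c=snap('scene'); print(r.sense()['clock'])
cv2.imwrite('pics/f.png',np.hstack([cv2.resize(s[...,::-1],(400,400),interpolation=2) for s in (t['frame'][150:250,150:250],c['frame'][190:310,190:310])]))
for X in ([.512,.2219,.114],):print((proj(t,X)-150)*4,(proj(c,X)-190)*400/120+[400,0])
```

```text
54.6583
[[176.55744782 251.54183278]] [[597.32831343 209.15796372]]
```

View pics/f.png

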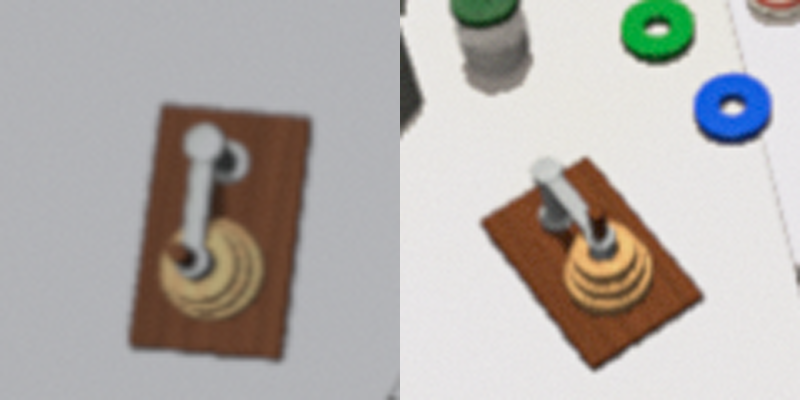

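The keeper is over the post: the pin top shows at (180,252) on the left against a predicted (177,252), and at (598,212) on the right. The rings are stacked in order of size beneath it.

```bash
python3 -c "
from station import r
print(r.hand_in())"
```

```text
the job is handed in; nothing more can be done
None
```

The job is handed in at about 55 s: the final pictures show the three rings stacked widest-at-bottom on the post and the keeper bar swung over it, and no obstacle was approached, though I didn't re-measure the mug, glass and salt pot and no verdict came back.

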